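Two-key start of the blister press

ROBOT

A 7-joint arm with a two-finger parallel gripper is mounted at the origin on a cart in front of the work surface, level with it; the furniture and walls round the work are solid. World frame = base frame: x ahead of the robot, y to its left, z up, the work surface at z = 0. Lengths are in m, angles in rad, forces in N, time in s.
With the tool pointing down it reaches from about 0.4 to 0.85 m from the base axis. Payload 10.4 kg.
Tool frame: the origin (TCP) lies midway between the tips of the shut fingers; the grasp point (between the pads) lies 19 mm behind it; z points along the fingers, x is the direction in which the jaws open and shut, and the axes are right-handed (so a half turn about z gives the same grasp; the last joint's range is limited). The gripper opens to 87 mm and grips with 3 to 60 N. Pads are 19 mm wide; open, the fingers measure 117 mm over their backs; the gripper's body (75 mm by 190 mm) begins 51 mm behind the grasp point.
Start: joints at [1.253, 0.332, -0.065, 1.46, 0.022, 1.35, -0.088], TCP at [0.182, -0.598, 0.183] pointing down, gripper open.
Joint ranges: [-2.6, 2.6], [-0.5, 2.12], [-1.47, 1.34], [0.16, 2.42], [-1.27, 4.41], [0.06, 2.06], [-2.6, 2.6]. Speed limits (rad/s): [2.22, 2.22, 2.79, 2.79, 3.14, 3.14, 3.14].

INTERFACE

Orientations are given as a unit quaternion [x, y, z, w].
In Python, from bench import r gives the robot as it stands. The module is installed in compiled form; this text tells all that it offers.
- The arm moves only by the tool play_rows, never from a script. Its argument "commands" is a list of rows, each a list of 7 numbers: the shift along the world's x, y, z in cm, then the turn, a rotation vector about the world's x, y, z in rad, then the finger opening in cm, from 0 to 8.7. A call has 1 to 20 rows; each row shifts and turns the commanded pose from where the row before left it; what a row does not reach is not made up. A row lasts 1/8 s, in which the tool goes at most 62.5 mm and 10.7 degrees, less where a joint would pass 70% of its speed; a pose out of reach is approached as far as the arm can. A call is refused whole if a number of a shift passes 6.25 or a number of a turn 0.188, either way. A call with a gripper value outside its range is refused whole. The fingers move at their own pace and stop on an object; "grip_force" is the grip in N (left out, the last holds). Time passes only in rows, so rows that do not move let the fingers close. It gives the time, the measured TCP pose, the force and the opening at its end, in the units of the state.
- r.read_state(): the state, without advancing time (a new reading comes with each control period).
- r.camera(name): name is "scene" or "top" or "wrist"; returns a dict with "img" (400x640x3 uint8, red, green, blue), "K" (3x3 intrinsics, pixels), "camera_from_world" (4x4, takes a point from world to camera coordinates). Camera axes: x right, y down, z forward; pixel columns grow to the right and rows downward; lengths in m; the calibration is good to about 2 mm. A picture is of the moment at which its call begins. There is no depth.
- r.close_job(): hands the job in, once; it reports no verdict.
The state is a dict: "time": time; "joint_positions": joint angles; "joint_vel": joint speeds; "joint_torque": joint torques, N m; "ee_pos": TCP position; "eef_rot": TCP orientation; "ft_force": force on the tool from outside, world axes, zero at the start; "torque": the same for the moment, N m; "width": finger opening in m.
Only numpy, scipy, OpenCV 4.12 (cv2) and the standard library are available. Lean on these libraries where they do the work, as an engineer would, in place of code of your own. Each camera call takes 0.05 s, during which the arm holds its last target. There are 200 camera calls.

TASK

With the fingertips, push the loaded card shuttle of the blister press fully home under the press head. Then press the two square start keys on the control box together, one fingertip on each, keep both fully down for at least two seconds and let them come up again. Do not grip or lift anything, never press one start key without the other, do not press the round stop key, and leave everything else standing where it is.

Things in the scene. Friction and masses are not known exactly. Their poses are not given: they have to be found in the camera images.
- press: Fixed blister press, 280 x 204 x 83 mm. Origin: middle of its underside; x points into the press (away from the robot, give or take yaw), y left, z up. Bed top 12 mm above the worktop, x -140 to 140; 28 mm high guide rails at its sides, inner faces y +-79.5. White head over x 19 to 141, z 36 to 83; nothing above bed and rails in front of it.
- press_home (a point): Point fixed to the press, in its middle plane, 35 mm above the worktop: the middle of the shuttle's push lip front face lies here when the shuttle is home against the end stop. Same axes as the press.
- shuttle: Loose grey shuttle, about 0.3 kg, blister card on top; lies on the bed between the rails (2 mm play a side), slides along the press's +x with a few N of friction. Plate 95 x 155 x 8 mm, origin mid underside, axes as the press; a 60 mm wide tongue leads forward to an upright push lip. Starts 50 to 75 mm short of home; home = origin at x +82.5 mm of the press, against a rigid stop.
- lip_front (a point): Middle of the front face (facing the robot, normal -x of the shuttle) of the shuttle's push lip, 35 mm above the worktop. The lip is 60 mm wide (y), 10 mm thick (x) and rises from the bed to 55 mm above the worktop; the tongue behind it is 8 mm thick. Same axes as the shuttle.
- control_box: Fixed grey control box 130 x 160 x 44 mm, left or right of the press. Origin: middle of its underside; x away from the robot (give or take yaw), y left, z up. On its steel top: two equal square start keys side by side, nearer the robot, and one low round stop key (22 mm across, top 52 mm above the worktop) 65 mm behind the point midway between them.
- pair_middle (a point): Point midway between the two start keys at the height of their tops when up (60 mm above the worktop). The keys' centres lie 30 mm to either side of it along the control box's y axis, 60 mm apart; the gap between the key caps is 31 mm. Same axes as the control box.
- key_left_top (a point): Middle of the top face of the left (+y) start key, whose square grey cap is 29 x 29 x 7 mm; 60 mm above the worktop when up, 52 mm when down. Moves with the key.
- key_right_top (a point): The same of the right (-y) start key.
- key_left (a joint): Travel of the left start key in m: 0 up, 0.008 fully down. A spring lifts it; it takes about 1.5 N to start and 4 N to hold fully down.
- key_right (a joint): Travel of the right start key, same as the left one.
- key_stop (a joint): Travel of the round stop key in m: 0 up, 0.004 down. Not to be pressed.
- vial: Bystander: loose amber tablet vial, 35 mm across, 82 mm tall; origin at the middle of its underside.
- tablet_bottle: Bystander: loose white tablet bottle, 48 mm across, 88 mm tall; origin at the middle of its underside.
- dose_cup: Bystander: loose small paper dose cup, 38 mm across, 28 mm tall; origin at the middle of its underside.
- cap: Bystander: loose white vial cap, 37 mm across, 11 mm tall; origin at the middle of its underside.
- pen: Bystander: loose marker pen lying flat, 14 x 138 x 16 mm; origin at the middle of its underside.

How it is judged:
On the way, in this order (a step that is already met when the one before it is completed fails the run):
1. the shuttle is pushed fully home (within 3 mm of its stop) with both start keys up (x of shuttle in the frame of press above 0.0795 m and value of joint each of key_left, key_right below 0.002 m), for 0.2 s.
2. both start keys are held down together (each at least 5 of its 8 mm) by the fingers, with the shuttle home, for two seconds (x of shuttle in the frame of press above 0.0795 m and value of joint each of key_left, key_right above 0.005 m and contact force between the fingers and control_box above 2 N), for 1.9 s.
At the end, for the whole second after the job is handed in: The shuttle lies at rest on the bed within 3 mm of its stop, all three keys are up again (within 1.5 mm), and the vial, bottle, cup, cap and pen are within 20 mm of where they stood (x of shuttle in the frame of press above 0.0795 m and value of joint each of key_left, key_right, key_stop below 0.0015 m and linear speed of shuttle below 0.01 m/s and z of shuttle in the frame of press below 0.016 m and distance of each of vial, tablet_bottle, dose_cup, cap, pen from where it was at the start of the episode below 0.02 m); the robot touches nothing.
It fails at once if the shuttle is lifted off the bed (more than 10 mm) (z of shuttle in the frame of press above 0.022 m).
It fails at once if one start key is pressed (over 4 mm) while the other is up (under 1 mm) ((value of joint key_left above 0.004 m and value of joint key_right below 0.001 m) or (value of joint key_right above 0.004 m and value of joint key_left below 0.001 m)).
It fails at once if a start key is pressed (over 4 mm) while the shuttle is not home (value of joint any of key_left, key_right above 0.004 m and x of shuttle in the frame of press below 0.0765 m).
It fails at once if the round stop key is pressed (over 2 mm) (value of joint key_stop above 0.002 m).
It fails at once if a bystander is moved more than 20 mm or lifted (distance of any of vial, tablet_bottle, dose_cup, cap, pen from where it was at the start of the episode above 0.02 m).
It also fails if it takes over 59 s, if anything falls off the work surface, if the arm or the gripper's body presses on something with over 40 N, if the wrist force passes 120 N, or if a joint passes its speed limit or range.

## Working session

There is one attempt and no reset: what is moved stays moved. The work goes in short steps, Python scripts to look and compute and a tool call to move; the robot and the scene stay as the last step left them, time stands still between calls to the robot, and variables do not carry over. Pictures are saved under pics/ and viewed, about 8 in all and at most 12, crops included, and the job is handed in when it is done.

Besides the shell and the picture viewer there is one more tool, called after ">>>" as name(argument=value, ...), one argument or row to a line, values as JSON. play_rows: Moves the arm, as the interface text tells. Its arguments: {"type":"object","properties":{"commands":{"type":"array","items":{"type":"array","items":{"type":"number"}}},"grip_force":{"type":"number"}},"required":["commands"]}

```bash
mkdir -p pics; cat > h.py <<'E'
import numpy as np, cv2
from bench import r
def snap(n,fn):
    c=r.camera(n); cv2.imwrite('pics/'+fn,cv2.cvtColor(c['img'],cv2.COLOR_RGB2BGR)); np.savez('pics/'+fn+'.npz',**c); return c
def load(fn): return np.load('pics/'+fn+'.npz')
def ray(c,px,z):
    T=np.array(c['camera_from_world']);K=np.array(c['K']);R=T[:3,:3];o=-R.T@T[:3,3]
    d=R.T@np.linalg.inv(K)@np.array([px[0],px[1],1.]); return o+d*(z-o[2])/d[2]
def proj(c,p):
    T=np.array(c['camera_from_world']);q=np.array(c['K'])@(T[:3,:3]@np.array(p)+T[:3,3]); return q[:2]/q[2]
E
python3 - <<'E'
from h import *
snap('top','top0.png');snap('scene','sc0.png')
s=r.read_state();print({k:np.round(v,3) for k,v in s.items()})
E
```

```text
{'time': np.float64(0.1), 'joint_positions': array([ 1.253,  0.333, -0.065,  1.461,  0.022,  1.35 , -0.088]), 'joint_vel': array([-0.001, -0.   ,  0.001, -0.002, -0.001,  0.   , -0.004]), 'joint_torque': array([ 1.0000e-03, -6.2455e+01,  2.5000e-02, -3.9072e+01, -6.1000e-02,
        3.7000e-02,  0.0000e+00]), 'ee_pos': array([ 0.181, -0.598,  0.183]), 'eef_rot': array([ 0.803, -0.596, -0.001, -0.   ]), 'ft_force': array([-0.174,  0.318, -0.028]), 'torque': array([-0.003, -0.035, -0.015]), 'width': np.float64(0.087)}
```

View pics/top0.png

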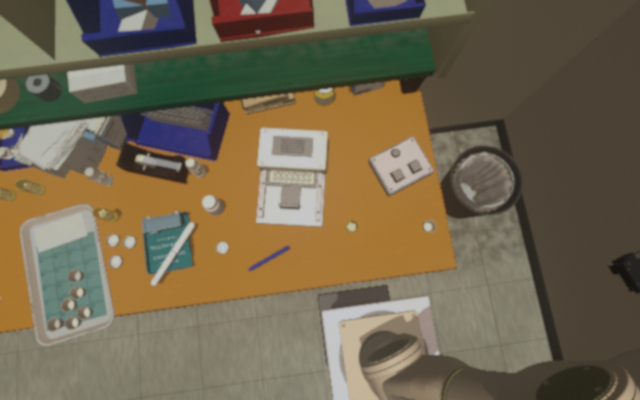

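View pics/sc0.png

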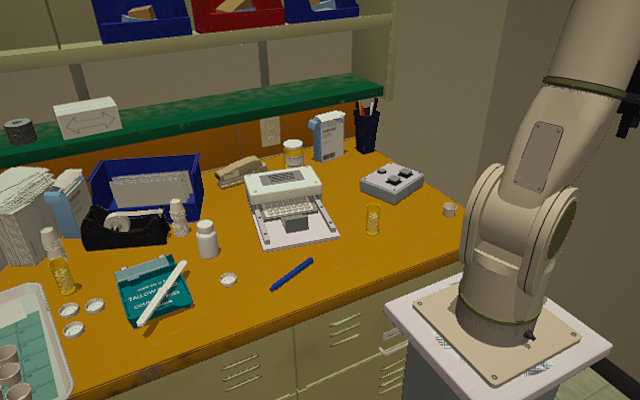

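The top view shows the press near (291,178), with the shuttle tongue and lip near (290,198). The control box is at (402,165), its keys near (398,177) and (415,167), and the stop key at (395,153). The vial is at (351,226), the cup at (428,226) and the pen at (269,258). Next I'll zoom in on the press and box.

```bash
python3 - <<'E'
from h import *
c=load('top0.png');im=cv2.cvtColor(c['img'],cv2.COLOR_RGB2BGR)[115:235,245:445]
cv2.imwrite('pics/crop0.png',cv2.resize(im,None,fx=4,fy=4,interpolation=cv2.INTER_CUBIC))
for n,p,z in [('keyA',(398,177),.06),('keyB',(415,167),.06),('stop',(395,153),.052),('lip',(290,208),.055),('vial',(351,226),.08),('cup',(428,226),.028),('pen',(269,258),.01),('pressFL',(257,223),.012),('pressFR',(322,224),.012)]:print(n,ray(c,p,z).round(3))
T=c['camera_from_world'];print(-T[:3,:3].T@T[:3,3])
E
```

```text
keyA [ 0.502 -0.12   0.06 ]
keyB [ 0.526 -0.176  0.06 ]
stop [ 0.58  -0.127  0.052]
lip [0.454 0.21  0.055]
vial [0.373 0.043 0.08 ]
cup [ 0.349 -0.19   0.028]
pen [0.32  0.293 0.01 ]
pressFL [0.43  0.317 0.012]
pressFR [0.4   0.122 0.012]
[0.23971439 0.14857833 1.16673228]
```

View pics/crop0.png

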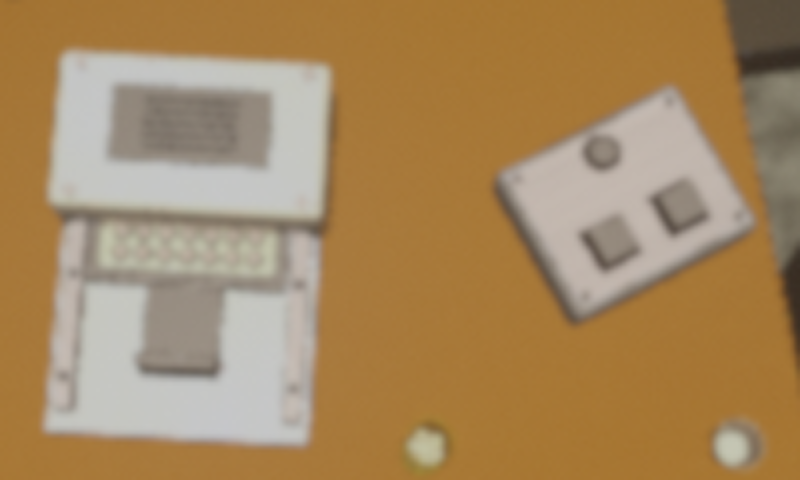

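The crop shows the bed's front corners at crop (45,432) and (307,443), the lip's front edge at about (137–219,372), the keys at (613,241) and (684,206), and the stop key at (602,152).

```bash
python3 - <<'E'
from h import *
c=load('top0.png')
f=lambda u,v,z:ray(c,((u+.5)/4-.5+245,(v+.5)/4-.5+115),z)
P={k:f(*a) for k,a in dict(FL=(45,432,.012),FR=(307,443,.012),HFL=(52,206,.083),HFR=(324,221,.083),HBL=(65,50,.083),HBR=(331,66,.083),lipL=(137,362,.055),lipR=(219,364,.055),kL=(612,240,.06),kR=(683,206,.06),stop=(602,150,.052)).items()}
for k,v in P.items():print(k,v.round(4))
an=lambda a,b:np.degrees(np.arctan2(*(P[a]-P[b])[[1,0]]))
print([an(a,b) for a,b in [('FL','FR'),('HFL','HFR'),('HBL','HBR'),('kL','kR')]])
print('box yaw by stop',an('stop','kL'),(P['kL']+P['kR'])/2,np.linalg.norm(P['kL']-P['kR']))
E
```

```text
FL [0.4312 0.3203 0.012 ]
FR [0.3959 0.1246 0.012 ]
HFL [0.5852 0.2875 0.083 ]
HFR [0.5468 0.0915 0.083 ]
HBL [0.7048 0.2653 0.083 ]
HBR [0.6651 0.0696 0.083 ]
lipL [0.4667 0.2414 0.055 ]
lipR [0.457  0.1818 0.055 ]
kL [ 0.5095 -0.1205  0.06  ]
kR [ 0.5283 -0.1779  0.06  ]
stop [ 0.5823 -0.1274  0.052 ]
[np.float64(79.76066026344527), np.float64(78.91394106428255), np.float64(78.54593051206304), np.float64(108.09561292740855)]
box yaw by stop -5.386207028377969 [ 0.51888712 -0.14918999  0.06      ] 0.06033227905999432
```

>>> play_rows(
  commands=[
    [3, 4, 0.2, 0, 0, -0.024, 8.7],
    [3, 4, 0.2, 0, 0, -0.024, 2],
    [3, 4, 0.2, 0, 0, -0.024, 2],
    [3, 4, 0.2, 0, 0, -0.024, 2],
    [3, 4, 0.2, 0, 0, -0.024, 2],
    [3, 4, 0.2, 0, 0, -0.024, 2],
    [3, 4, 0, 0, 0, -0.024, 2],
    [3, 4, 0, 0, 0, -0.024, 2],
    [3, 4, 0, 0, 0, -0.024, 2],
    [3, 4, 0, 0, 0, -0.024, 2],
    [-0.6, 4.2, 0, 0, 0, -0.024, 2],
    [-0.6, 4.2, 0, 0, 0, -0.024, 2],
    [-0.6, 4.2, 0, 0, 0, -0.024, 2],
    [-0.6, 4.2, 0, 0, 0, -0.024, 2],
    [-0.6, 4.2, 0, 0, 0, -0.024, 2],
    [-0.6, 4.2, 0, 0, 0, -0.024, 2],
    [-0.6, 4.2, 0, 0, 0, -0.024, 2],
    [-0.6, 4.2, 0, 0, 0, -0.024, 2],
    [-0.6, 4.2, 0, 0, 0, -0.024, 2],
    [-0.6, 4.2, 0, 0, 0, -0.024, 2],
  ],
)

```text
time: 2.6
ee_pos: [0.4211, 0.223, 0.1953]
eef_rot: [-0.638, 0.77, -0.0, -0.0]
ft_force: [0.1, 0.5, -0.9]
width: 0.0204
```

>>> play_rows(
  commands=[
    [0, 0, 0, 0, 0, 0, 2],
    [0, 0, 0, 0, 0, 0, 2],
    [0, 0, 0, 0, 0, 0, 2],
  ],
)

```text
time: 2.98
ee_pos: [0.422, 0.2206, 0.1952]
eef_rot: [-0.638, 0.77, -0.0, -0.0]
ft_force: [-0.1, 0.2, -0.5]
width: 0.0201
```

>>> play_rows(
  commands=[
    [0, 0, -3, 0, 0, 0, 2],
    [0, 0, -3, 0, 0, 0, 2],
    [0, 0, -3, 0, 0, 0, 2],
    [0, 0, -3, 0, 0, 0, 2],
    [0, 0, -2, 0, 0, 0, 2],
    [0, 0, -2, 0, 0, 0, 2],
    [0, 0, 0, 0, 0, 0, 2],
    [0, 0, 0, 0, 0, 0, 2],
  ],
)

```text
time: 3.98
ee_pos: [0.4222, 0.2217, 0.0361]
eef_rot: [-0.638, 0.77, -0.0, 0.0]
ft_force: [0.8, 0.2, -0.3]
width: 0.02
```

```bash
python3 - <<'E'
from h import *
a=snap('scene','sc1.png')['img'][150:260,220:400];b=snap('top','top1.png')['img'][115:235,225:425]
f=lambda i:cv2.resize(i,(600,int(600*i.shape[0]/i.shape[1])),interpolation=cv2.INTER_CUBIC)[:,:,::-1]
v=np.vstack([f(a),f(b)]);v=cv2.resize(v,(int(600*v.shape[1]/v.shape[0]),600));cv2.imwrite('pics/v1.png',v)
E
```

```text
(no output)
```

View pics/v1.png

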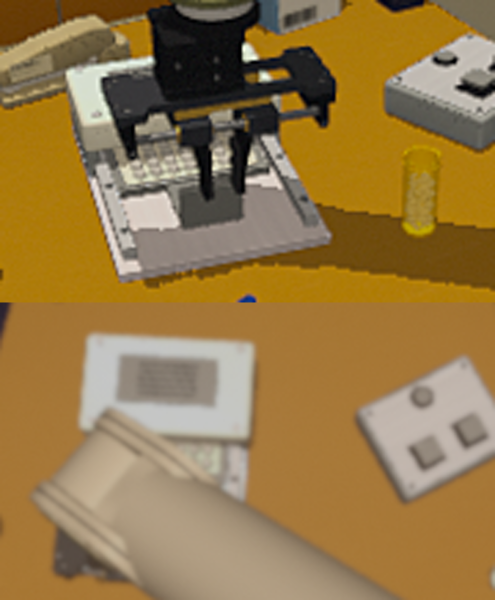

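The fingers stand just in front of the lip, centred on it, and both views are clear. Now I'll push along the press's +x.

>>> play_rows(
  commands=[
    [0.49, -0.095, 0, 0, 0, 0, 2],
    [0.49, -0.095, 0, 0, 0, 0, 2],
    [0.49, -0.095, 0, 0, 0, 0, 2],
    [0.49, -0.095, 0, 0, 0, 0, 2],
    [0.49, -0.095, 0, 0, 0, 0, 2],
    [0.49, -0.095, 0, 0, 0, 0, 2],
    [0.49, -0.095, 0, 0, 0, 0, 2],
    [0.49, -0.095, 0, 0, 0, 0, 2],
    [0.49, -0.095, 0, 0, 0, 0, 2],
    [0.49, -0.095, 0, 0, 0, 0, 2],
    [0.49, -0.095, 0, 0, 0, 0, 2],
    [0.49, -0.095, 0, 0, 0, 0, 2],
    [0.49, -0.095, 0, 0, 0, 0, 2],
    [0.49, -0.095, 0, 0, 0, 0, 2],
  ],
)

```text
time: 5.82
ee_pos: [0.4905, 0.2086, 0.0354]
eef_rot: [-0.639, 0.769, -0.0, -0.0]
ft_force: [-0.5, 0.4, 0.1]
width: 0.0199
```

>>> play_rows(
  commands=[
    [0.49, -0.095, 0, 0, 0, 0, 2],
    [0.3, -0.06, 0, 0, 0, 0, 2],
    [0.3, -0.06, 0, 0, 0, 0, 2],
  ],
)

```text
time: 6.2
ee_pos: [0.5012, 0.2065, 0.0354]
eef_rot: [-0.639, 0.769, -0.0, -0.0]
ft_force: [0.3, 0.4, -0.1]
width: 0.0201
```

```bash
python3 - <<'E'
from h import *
a=snap('scene','sc2.png')['img'][150:260,220:400]
w=snap('wrist','w2.png')['img']
f=lambda i:cv2.resize(i,(480,int(480*i.shape[0]/i.shape[1])),interpolation=cv2.INTER_CUBIC)[:,:,::-1]
cv2.imwrite('pics/v2.png',np.vstack([f(a),f(w)]))
E
```

```text
(no output)
```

View pics/v2.png

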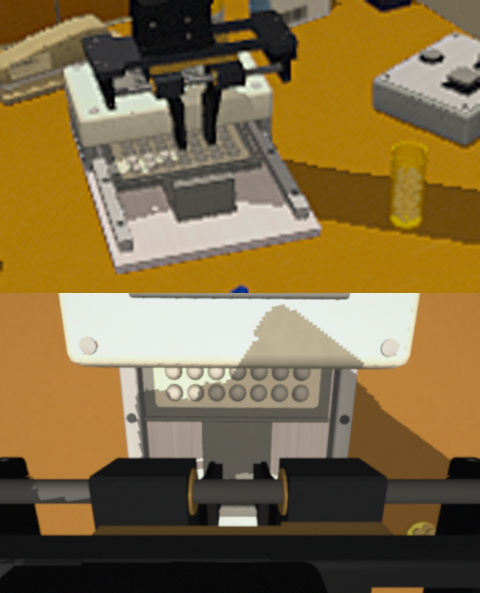

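```bash
python3 - <<'E'
from h import *
s=r.read_state();print(s['ee_pos'],s['ft_force'],s['joint_positions'])
for fn,t in [('sc1.png',(.4222,.2217,.0361)),('sc2.png',s['ee_pos']),('w2.png',s['ee_pos'])]:
    c=load(fn);print(fn,proj(c,t))
    for n,p in dict(lip=(.462,.2116,.055),FL=(.4312,.3203,.012),FR=(.3959,.1246,.012),HFR=(.5468,.0915,.083)).items():print('  ',n,proj(c,p))
a=load('sc2.png')['img'][150:250,230:350];cv2.imwrite('pics/v3.png',cv2.resize(a,None,fx=6,fy=6,interpolation=cv2.INTER_NEAREST)[:,:,::-1])
E
```

```text
[0.50137262 0.20642056 0.03536562] [-0.216589    0.69850257 -0.23054463] [ 0.18639336  0.39498066 -0.78028999  1.81516309  0.3155168   1.06021278
 -2.46828072]
sc1.png [301.19538752 231.80499079]
   lip [297.7564097  216.75553961]
   FL [263.72188113 249.15682819]
   FR [340.17303684 234.19525155]
   HFR [323.60523982 182.09901691]
sc2.png [293.48535125 215.33900544]
   lip [297.7564097  216.75553961]
   FL [263.72188113 249.15682819]
   FR [340.17303684 234.19525155]
   HFR [323.60523982 182.09901691]
w2.png [315.90843682 219.92334929]
   lip [319.63414129 294.81369195]
   FL [182.72068482 325.9560163 ]
   FR [450.91063222 324.06265858]
   HFR [556.87914511 108.72124442]
```

View pics/v3.png

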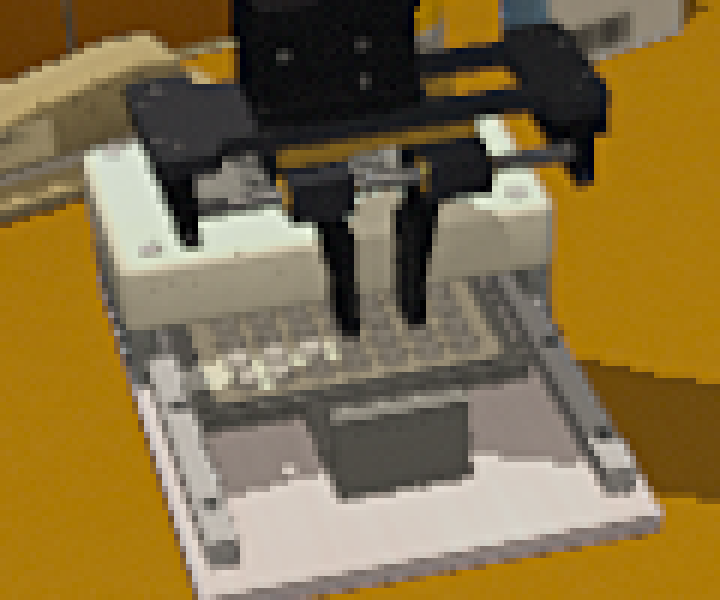

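```bash
python3 - <<'E'
from h import *
c=load('sc2.png')
for z in (.035,.045,.055,.065,.075):print(z,proj(c,(.5014,.2064,z)), proj(load('w2.png'),(.5014,.2064,z)),ray(c,(293.6,205),z).round(3))
a=load('w2.png')['img'][190:320,220:420];cv2.imwrite('pics/v4.png',cv2.resize(a,None,fx=4,fy=4,interpolation=cv2.INTER_CUBIC)[:,:,::-1])
E
```

```text
0.035 [293.49437017 215.44818597] [315.93433152 219.69187705] [0.549 0.184 0.035]
0.045 [293.32165642 212.25786063] [315.89883964 224.94826208] [0.534 0.19  0.045]
0.055 [293.14742518 209.03950451] [315.85977358 230.73398795] [0.519 0.197 0.055]
0.065 [292.97165635 205.79274655] [315.81656479 237.13325469] [0.504 0.203 0.065]
0.075 [292.7943295  202.51720914] [315.76851743 244.24912003] [0.489 0.21  0.075]
```

View pics/v4.png

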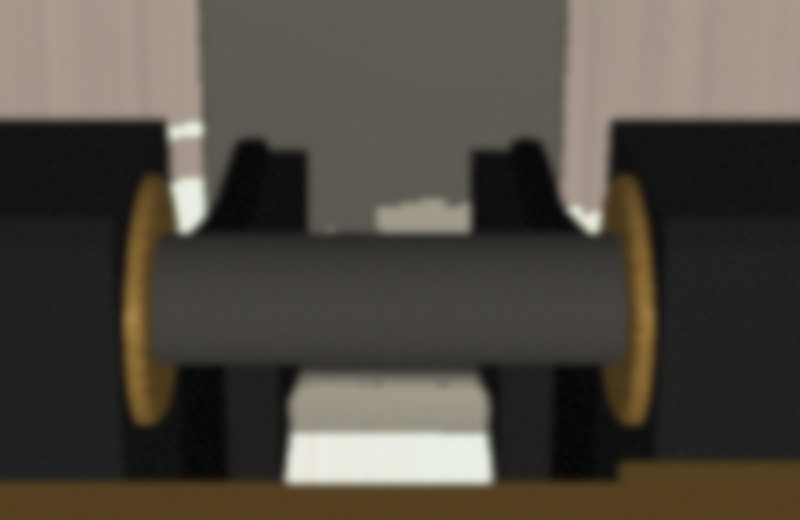

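The fingers passed over the lip without touching it. Scene and wrist views agree that the real tips sit about 28 mm higher than the reported TCP, at about z 0.063. The lip has not moved (scene (297,217) both times). I'll back off over the lip, go lower and push again, watching the force.

>>> play_rows(
  commands=[
    [0, 0, 1.5, 0, 0, 0, 2],
    [0, 0, 1.5, 0, 0, 0, 2],
    [-2, 0.38, 0, 0, 0, 0, 2],
    [-2, 0.38, 0, 0, 0, 0, 2],
    [-2, 0.38, 0, 0, 0, 0, 2],
    [-2, 0.38, 0, 0, 0, 0, 2],
    [0, 0, -2, 0, 0, 0, 2],
    [0, 0, -1.5, 0, 0, 0, 2],
    [0, 0, -1, 0, 0, 0, 2],
    [0, 0, -0.6, 0, 0, 0, 2],
    [0, 0, 0, 0, 0, 0, 2],
    [0, 0, 0, 0, 0, 0, 2],
  ],
)

```text
time: 7.8
ee_pos: [0.4214, 0.2219, 0.0147]
eef_rot: [-0.639, 0.769, -0.0, 0.0]
ft_force: [0.5, 0.2, -0.2]
width: 0.02
```

```bash
python3 - <<'E'
from h import *
s=r.read_state();print(s['ee_pos'],s['ft_force'],s['width'])
c=snap('scene','sc5.png')
a=c['img'][150:250,230:350];cv2.imwrite('pics/v5.png',cv2.resize(a,None,fx=6,fy=6,interpolation=cv2.INTER_NEAREST)[:,:,::-1])
for z in (.0,.02,.03,.04,.05):print(z,(proj(c,(*s['ee_pos'][:2],z))-[230,150])*6)
E
```

```text
[0.42136818 0.22189173 0.01471827] [ 0.49544842  0.17880092 -0.15034425] 0.0199832108235837
0.0 [430.73981785 562.08672407]
0.02 [429.02440106 523.5254695 ]
0.03 [428.15484585 503.97853507]
0.04 [427.27724665 484.25077784]
0.05 [426.39149133 464.33967704]
```

View pics/v5.png

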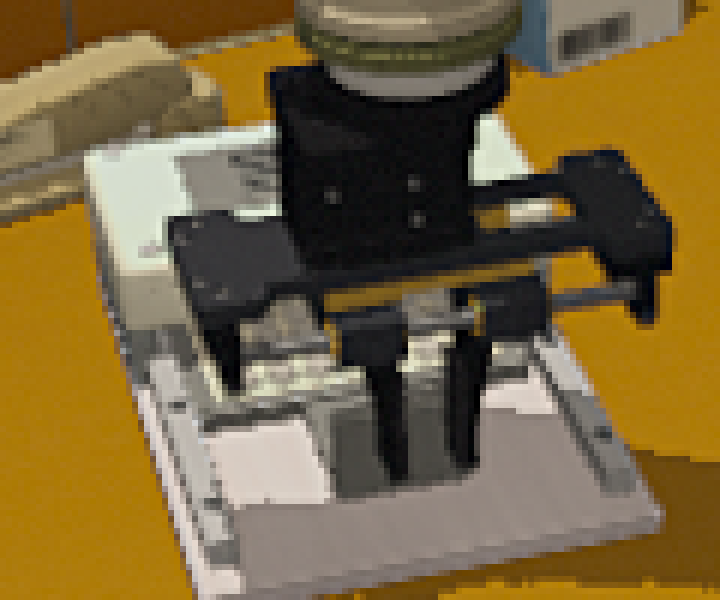

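The tips are now in front of the lip at about z 0.044, by projection, and well clear of the rails. I'll push again.

>>> play_rows(
  commands=[
    [0.6, -0.116, 0, 0, 0, 0, 2],
    [0.6, -0.116, 0, 0, 0, 0, 2],
    [0.6, -0.116, 0, 0, 0, 0, 2],
    [0.6, -0.116, 0, 0, 0, 0, 2],
    [0.4, -0.078, 0, 0, 0, 0, 2],
    [0.4, -0.078, 0, 0, 0, 0, 2],
    [0.4, -0.078, 0, 0, 0, 0, 2],
    [0.4, -0.078, 0, 0, 0, 0, 2],
    [0.4, -0.078, 0, 0, 0, 0, 2],
    [0.4, -0.078, 0, 0, 0, 0, 2],
  ],
)

```text
time: 9.1
ee_pos: [0.4693, 0.2123, 0.0143]
eef_rot: [-0.639, 0.769, -0.0, -0.0]
ft_force: [-2.1, -1.1, 0.5]
width: 0.0198
```

>>> play_rows(
  commands=[
    [0.4, -0.078, 0, 0, 0, 0, 2],
    [0.4, -0.078, 0, 0, 0, 0, 2],
    [0.4, -0.078, 0, 0, 0, 0, 2],
    [0.4, -0.078, 0, 0, 0, 0, 2],
    [0.4, -0.078, 0, 0, 0, 0, 2],
    [0.4, -0.078, 0, 0, 0, 0, 2],
    [0.4, -0.078, 0, 0, 0, 0, 2],
  ],
)

```text
time: 9.98
ee_pos: [0.4974, 0.2069, 0.0144]
eef_rot: [-0.639, 0.769, -0.0, -0.0]
ft_force: [-1.9, -0.1, -0.9]
width: 0.02
```

>>> play_rows(
  commands=[
    [0.3, -0.058, 0, 0, 0, 0, 2],
    [0.3, -0.058, 0, 0, 0, 0, 2],
    [0.3, -0.058, 0, 0, 0, 0, 2],
  ],
)

```text
time: 10.35
ee_pos: [0.5063, 0.2051, 0.0144]
eef_rot: [-0.639, 0.769, -0.0, -0.0]
ft_force: [-2.3, -0.0, -0.7]
width: 0.0201
```

>>> play_rows(
  commands=[
    [0.3, -0.058, 0, 0, 0, 0, 2],
    [0.3, -0.058, 0, 0, 0, 0, 2],
  ],
)

```text
time: 10.6
ee_pos: [0.5084, 0.2056, 0.0138]
eef_rot: [-0.639, 0.769, 0.002, -0.002]
ft_force: [-21.8, 3.8, 9.9]
width: 0.02
```

>>> play_rows(
  commands=[
    [0.3, -0.058, 0, 0, 0, 0, 2],
    [0.3, -0.058, 0, 0, 0, 0, 2],
  ],
)

```text
time: 10.85
ee_pos: [0.5088, 0.2056, 0.0133]
eef_rot: [-0.64, 0.768, 0.004, -0.006]
ft_force: [-45.7, 3.1, 27.8]
width: 0.0203
```

Stopped rigidly after about 56 mm of travel, within the expected 50–75. Backing off and rising.

>>> play_rows(
  commands=[
    [-0.6, 0.116, 0, 0, 0, 0, 2],
    [-0.8, 0.155, 0, 0, 0, 0, 2],
    [-1.5, 0.29, 0, 0, 0, 0, 2],
    [-1.5, 0.29, 0, 0, 0, 0, 2],
    [0, 0, 3, 0, 0, 0, 2],
    [0, 0, 4, 0, 0, 0, 2],
    [0, 0, 4, 0, 0, 0, 4.5],
    [0, 0, 4, 0, 0, 0, 4.5],
    [1, -4, 0, 0, 0, 0.05, 4.5],
    [1, -4, 0, 0, 0, 0.05, 4.5],
    [1, -4, 0, 0, 0, 0.05, 4.5],
    [1, -4, 0, 0, 0, 0.05, 4.5],
    [0, -4, 0, 0, 0, 0.05, 4.5],
    [0, -4, 0, 0, 0, 0.05, 4.5],
    [0, -4, 0, 0, 0, 0.05, 4.5],
    [0, -4, 0, 0, 0, 0.05, 4.5],
    [0, 0, 0, 0, 0, 0.05, 4.5],
    [0, 0, 0, 0, 0, 0.05, 4.5],
    [0, 0, 0, 0, 0, 0, 4.5],
  ],
)

```text
time: 13.22
ee_pos: [0.5138, -0.1083, 0.1644]
eef_rot: [0.809, -0.588, 0.0, 0.0]
ft_force: [-0.5, -0.5, -0.0]
width: 0.0447
```

```bash
python3 - <<'E'
from h import *
s=r.read_state();print(s['time'],s['ee_pos'],s['eef_rot'],s['ft_force'],s['width'])
c=snap('scene','sc6.png')
a=c['img'][130:250,240:440];cv2.imwrite('pics/v6.png',cv2.resize(a,None,fx=4,fy=4,interpolation=cv2.INTER_CUBIC)[:,:,::-1])
for n,p in dict(liphome=(.462+.054,.2116-.0105,.055),tcp=s['ee_pos'],tcpup=s['ee_pos']+[0,0,.029]).items():print(n,(proj(c,p)-[240,130])*4)
E
```

```text
13.225 [ 0.51378299 -0.1083326   0.16438206] [ 8.09134149e-01 -5.87623936e-01  1.86454455e-04  6.78873725e-05] [-0.51188851 -0.45876689 -0.00933123] 0.0446623182065184
liphome [210.64540295 303.84261739]
tcp [608.87464061  58.28996487]
tcpup [611.74985477  19.44618841]
```

View pics/v6.png

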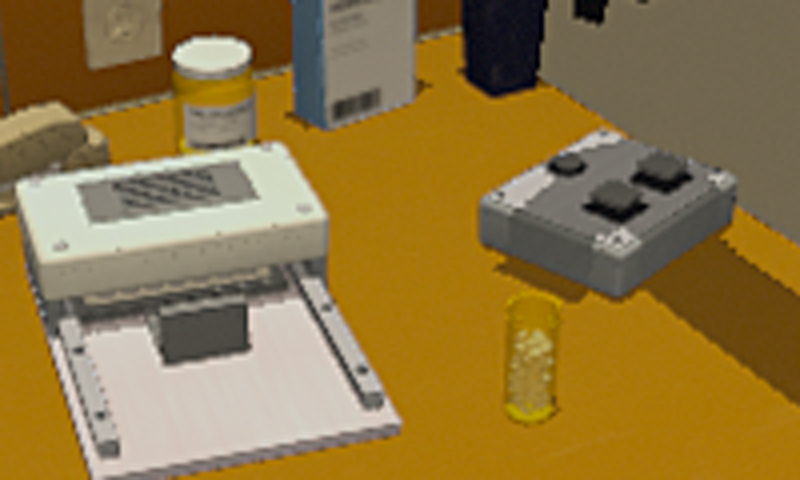

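The shuttle has moved in and the lip sits where the home travel predicts (crop (205,330)); nothing else was disturbed. Next, hovering over the keys.

>>> play_rows(
  commands=[
    [0.5, -2, -2, 0, 0, 0, 4.5],
    [0, -2.1, -2, 0, 0, 0, 4.5],
    [0, 0, -2.5, 0, 0, 0, 4.5],
    [0, 0, -2.4, 0, 0, 0, 4.5],
    [0, 0, 0, 0, 0, 0, 4.5],
    [0, 0, 0, 0, 0, 0, 4.5],
  ],
)

```text
time: 14.02
ee_pos: [0.5192, -0.1503, 0.0755]
eef_rot: [0.809, -0.588, -0.0, -0.0]
ft_force: [0.2, 0.3, 0.6]
width: 0.0447
```

```bash
python3 - <<'E'
from h import *
s=r.read_state();print(s['time'],s['ee_pos'],s['eef_rot'],s['ft_force'],s['width'])
c=snap('scene','sc7.png');w=snap('wrist','w7.png')
a=cv2.resize(c['img'][120:220,340:460],None,fx=4,fy=4,interpolation=cv2.INTER_CUBIC)
b=cv2.resize(w['img'],(480,300));v=np.zeros((700,480,3),np.uint8)
cv2.imwrite('pics/v7.png',cv2.resize(np.vstack([a,b])[:,:,::-1],(411,600)))
e=s['ee_pos'];k=411/480;j=600/700
for z in (e[2],e[2]+.02,e[2]+.03):print(z,(proj(c,(*e[:2],z))-[340,120])*4*k,proj(w,(*e[:2],z))*.75*k+[0,400*j])
for q in [(.5095,-.1205,.06),(.5283,-.1779,.06)]:print((proj(c,q)-[340,120])*4*k,proj(w,q)*.75*k+[0,400*j])
p0=load('top0.png');print('plate front initial',ray(p0,((185.5)/4-.5+245,(290.5)/4-.5+115),.02), 'home front',np.array([.551,.1958])+.035*np.array([.982,-.19]))
E
```

```text
14.025 [ 0.51918627 -0.15030795  0.07547347] [ 8.08978206e-01 -5.87838636e-01 -1.27593983e-05 -3.38497727e-05] [0.18837432 0.34347807 0.62512023] 0.04465062872125834
0.07547347083092171 [208.48190839 167.66318912] [203.34375218 483.87041709]
0.09547347083092171 [210.32223376 146.6300994 ] [203.34750657 490.9413049 ]
0.1054734708309217 [211.25336413 135.9882049 ] [203.34968225 495.03892329]
[185.23333265 196.31817038] [172.74489422 479.25467309]
[226.64942282 172.2878653 ] [231.7084021  479.07320986]
plate front initial [0.52469812 0.20144097 0.02      ] home front [0.58537 0.18915]
```

View pics/v7.png

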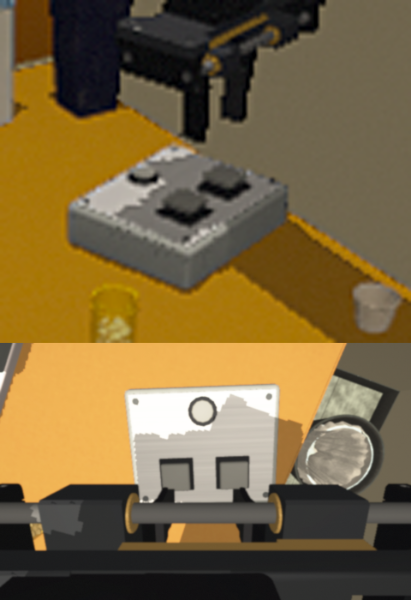

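Wrist view shows cap centres near (179,474) and (234,473), with the stop at (202,411). I'll use those for the final correction.

```bash
python3 - <<'E'
from h import *
w=load('w7.png');k=411/480*.75
for n,u,v,z in [('L',179,474,.06),('R',234,473,.06),('stop',202,411,.052)]:
    print(n,ray(w,(u/k,(v-400*6/7)/(6/7*.75)),z).round(4))
# light cap blobs, full-res
im=cv2.cvtColor(w['img'],cv2.COLOR_RGB2GRAY)
print(im[200,240:400:4]); print(im[150:250:4,280],im[150:250:4,362])
E
```

```text
L [ 0.517 -0.125  0.06 ]
R [ 0.5352 -0.1779  0.06  ]
stop [ 0.5833 -0.1282  0.052 ]
[185 184 157 113 127 127 128 128 128 130 130 129 130 122  45  83 191 192
 191 191 192 192 192 191 110  41 116 131 131 131 131 131 131 131 132 132
 123 151 192 192]
[189 196 194 192 189 190 190 158  38  49 119 129 130 130 130 128 128 127
 126 126 152 181 181 185 188] [198 201 196 194 196 196 186  42  41 105 132 132 131 131 130 130 130 129
 127 118 128 128 125 124  95]
```

```bash
python3 - <<'E'
from h import *
w=load('w7.png');t=np.radians(18.1);ax=np.array([np.cos(t),np.sin(t),0])
a=ray(w,(272,188),.06)-.0145*ax;b=ray(w,(364,187),.06)-.0145*ax
print(a,b,(a+b)/2, np.linalg.norm(a-b),np.degrees(np.arctan2(*(a-b)[[1,0]])))
s=(ray(w,(202/.642,(411-343)/.643),.052)-.065*ax);print('from stop',s)
E
```

```text
[ 0.51212555 -0.12230644  0.06      ] [ 0.53107924 -0.1786532   0.06      ] [ 0.52160239 -0.15047982  0.06      ] 0.05944914143700632 108.59169769848279
from stop [ 0.52164286 -0.1483578   0.052     ]
```

The pair middle agrees within 2 mm, and the TCP is within 2 mm of it. Descending.

>>> play_rows(
  commands=[
    [0.15, 0, -1.5, 0, 0, 0, 4.5],
    [0, 0, -1, 0, 0, 0, 4.5],
    [0, 0, -0.5, 0, 0, 0, 4.5],
    [0, 0, -0.5, 0, 0, 0, 4.5],
    [0, 0, 0, 0, 0, 0, 4.5],
  ],
)

```text
time: 14.75
ee_pos: [0.5205, -0.1495, 0.0401]
eef_rot: [0.809, -0.587, -0.0, 0.0]
ft_force: [0.4, -0.4, -0.4]
width: 0.0451
```

>>> play_rows(
  commands=[
    [0, 0, -0.2, 0, 0, 0, 4.5],
    [0, 0, -0.2, 0, 0, 0, 4.5],
    [0, 0, -0.2, 0, 0, 0, 4.5],
    [0, 0, 0, 0, 0, 0, 4.5],
  ],
)

```text
time: 15.25
ee_pos: [0.5205, -0.1496, 0.0342]
eef_rot: [0.809, -0.588, -0.0, 0.0]
ft_force: [-0.0, 0.8, 0.3]
width: 0.0447
```

>>> play_rows(
  commands=[
    [0, 0, -0.2, 0, 0, 0, 4.5],
    [0, 0, -0.1, 0, 0, 0, 4.5],
    [0, 0, 0, 0, 0, 0, 4.5],
  ],
)

```text
time: 15.62
ee_pos: [0.5206, -0.1496, 0.0313]
eef_rot: [0.809, -0.588, -0.0, 0.0]
ft_force: [0.7, 0.4, 0.4]
width: 0.0449
```

>>> play_rows(
  commands=[
    [0, 0, -0.1, 0, 0, 0, 4.5],
    [0, 0, -0.1, 0, 0, 0, 4.5],
    [0, 0, 0, 0, 0, 0, 4.5],
  ],
)

```text
time: 16.0
ee_pos: [0.5205, -0.1496, 0.0293]
eef_rot: [0.809, -0.588, -0.0, 0.0]
ft_force: [-0.4, 0.2, 0.3]
width: 0.0447
```

>>> play_rows(
  commands=[
    [0, 0, -0.1, 0, 0, 0, 4.5],
    [0, 0, -0.1, 0, 0, 0, 4.5],
    [0, 0, 0, 0, 0, 0, 4.5],
  ],
)

```text
time: 16.38
ee_pos: [0.5206, -0.1496, 0.0273]
eef_rot: [0.809, -0.588, -0.0, 0.0]
ft_force: [-0.5, 0.3, 0.1]
width: 0.0451
```

>>> play_rows(
  commands=[
    [0, 0, -0.1, 0, 0, 0, 4.5],
    [0, 0, 0, 0, 0, 0, 4.5],
  ],
)

```text
time: 16.62
ee_pos: [0.5205, -0.1496, 0.0263]
eef_rot: [0.809, -0.588, -0.0, 0.0]
ft_force: [0.4, -0.4, -0.2]
width: 0.045
```

```bash
python3 - <<'E'
from h import *
c=snap('scene','sc8.png');s=r.read_state();e=s['ee_pos']
cv2.imwrite('pics/v8.png',cv2.resize(c['img'][145:215,350:440],None,fx=8,fy=8,interpolation=cv2.INTER_NEAREST)[:,:,::-1])
for z in (.03,.05,.06,.07):print(z,[((proj(c,(e[0]-.0093*q,e[1]+.0285*q,z))-[350,145])*8).round() for q in (1,-1)])
E
```

```text
0.03 [array([345., 328.]), array([441., 271.])]
0.05 [array([349., 280.]), array([445., 224.])]
0.06 [array([351., 256.]), array([447., 201.])]
0.07 [array([353., 232.]), array([450., 177.])]
```

View pics/v8.png

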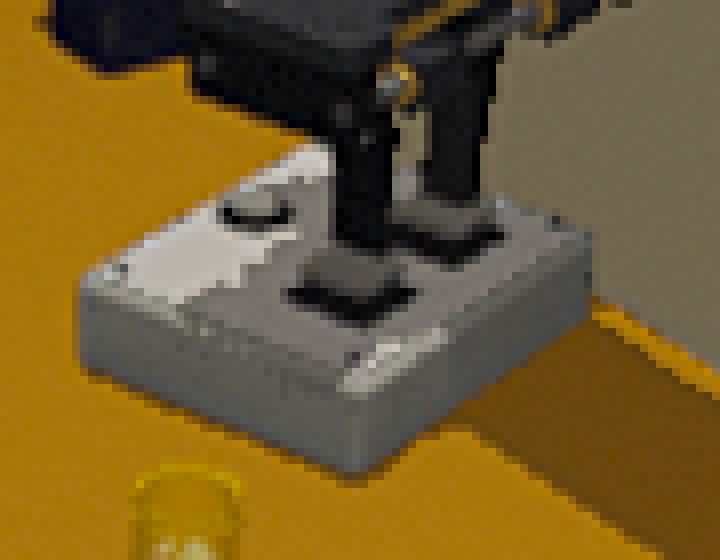

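The tips appear right over the cap tops, centred on them at (362,250) and (455,200), and at nearly equal height. Continuing down.

>>> play_rows(
  commands=[
    [0, 0, -0.1, 0, 0, 0, 4.5],
    [0, 0, -0.1, 0, 0, 0, 4.5],
    [0, 0, 0, 0, 0, 0, 4.5],
  ],
)

```text
time: 17.05
ee_pos: [0.5205, -0.1496, 0.0243]
eef_rot: [0.809, -0.588, -0.0, 0.0]
ft_force: [-0.6, 0.6, -0.8]
width: 0.0453
```

>>> play_rows(
  commands=[
    [0, 0, -0.1, 0, 0, 0, 4.5],
    [0, 0, -0.1, 0, 0, 0, 4.5],
    [0, 0, 0, 0, 0, 0, 4.5],
  ],
)

```text
time: 17.42
ee_pos: [0.5206, -0.1496, 0.0223]
eef_rot: [0.809, -0.588, -0.0, 0.0]
ft_force: [0.4, 0.6, 0.8]
width: 0.045
```

>>> play_rows(
  commands=[
    [0, 0, -0.1, 0, 0, 0, 4.5],
    [0, 0, -0.1, 0, 0, 0, 4.5],
    [0, 0, 0, 0, 0, 0, 4.5],
  ],
)

```text
time: 17.8
ee_pos: [0.5207, -0.1496, 0.0205]
eef_rot: [0.809, -0.588, 0.0, 0.0]
ft_force: [-1.3, 0.2, 2.9]
width: 0.0449
```

>>> play_rows(
  commands=[
    [0, 0, -0.1, 0, 0, 0, 4.5],
    [0, 0, 0, 0, 0, 0, 4.5],
  ],
)

```text
time: 18.05
ee_pos: [0.5207, -0.1497, 0.0195]
eef_rot: [0.809, -0.588, 0.0, 0.0]
ft_force: [-1.1, 1.2, 4.1]
width: 0.045
```

>>> play_rows(
  commands=[
    [0, 0, -0.1, 0, 0, 0, 4.5],
    [0, 0, 0, 0, 0, 0, 4.5],
  ],
)

```text
time: 18.3
ee_pos: [0.5207, -0.1497, 0.0184]
eef_rot: [0.809, -0.588, 0.0, -0.0]
ft_force: [-0.6, 0.4, 3.9]
width: 0.0451
```

About 3–4 N matches both keys starting together, so I'll go on to the bottom.

>>> play_rows(
  commands=[
    [0, 0, -0.2, 0, 0, 0, 4.5],
    [0, 0, -0.2, 0, 0, 0, 4.5],
    [0, 0, -0.2, 0, 0, 0, 4.5],
  ],
)

```text
time: 18.68
ee_pos: [0.5208, -0.1497, 0.013]
eef_rot: [0.809, -0.588, 0.0, 0.0]
ft_force: [-10.9, 2.0, 28.7]
width: 0.0451
```

>>> play_rows(
  commands=[
    [0, 0, -0.1, 0, 0, 0, 4.5],
    [0, 0, -0.1, 0, 0, 0, 4.5],
    [0, 0, 0, 0, 0, 0, 4.5],
  ],
)

```text
time: 19.05
ee_pos: [0.5209, -0.1497, 0.0129]
eef_rot: [0.809, -0.588, 0.0, 0.001]
ft_force: [-14.1, 3.3, 35.8]
width: 0.0449
```

>>> play_rows(
  commands=[
    [0, 0, 0, 0, 0, 0, 4.5],
    [0, 0, 0, 0, 0, 0, 4.5],
    [0, 0, 0, 0, 0, 0, 4.5],
    [0, 0, 0, 0, 0, 0, 4.5],
    [0, 0, 0, 0, 0, 0, 4.5],
    [0, 0, 0, 0, 0, 0, 4.5],
    [0, 0, 0, 0, 0, 0, 4.5],
    [0, 0, 0, 0, 0, 0, 4.5],
    [0, 0, 0, 0, 0, 0, 4.5],
    [0, 0, 0, 0, 0, 0, 4.5],
    [0, 0, 0, 0, 0, 0, 4.5],
    [0, 0, 0, 0, 0, 0, 4.5],
    [0, 0, 0, 0, 0, 0, 4.5],
    [0, 0, 0, 0, 0, 0, 4.5],
    [0, 0, 0, 0, 0, 0, 4.5],
    [0, 0, 0, 0, 0, 0, 4.5],
    [0, 0, 0, 0, 0, 0, 4.5],
    [0, 0, 0, 0, 0, 0, 4.5],
    [0, 0, 0, 0, 0, 0, 4.5],
    [0, 0, 0, 0, 0, 0, 4.5],
  ],
)

```text
time: 21.55
ee_pos: [0.5209, -0.1497, 0.0129]
eef_rot: [0.809, -0.588, 0.0, 0.001]
ft_force: [-14.5, 3.6, 36.5]
width: 0.0451
```

```bash
python3 - <<'E'
from h import *
c=snap('scene','sc9.png');print(r.read_state()['ft_force'],r.read_state()['torque'])
E
```

```text
[-14.04746226   3.22304448  35.65067093] [ 0.7431229   3.44352719 -0.04114221]
```

>>> play_rows(
  commands=[
    [0, 0, 0, 0, 0, 0, 4.5],
    [0, 0, 0, 0, 0, 0, 4.5],
    [0, 0, 0.4, 0, 0, 0, 4.5],
    [0, 0, 0.4, 0, 0, 0, 4.5],
    [0, 0, 0.4, 0, 0, 0, 4.5],
    [0, 0, 1, 0, 0, 0, 4.5],
    [0, 0, 2, 0, 0, 0, 4.5],
    [0, 0, 3, 0, 0, 0, 4.5],
    [0, 0, 4, 0, 0, 0, 4.5],
    [0, 0, 4, 0, 0, 0, 4.5],
    [-1, -4, 2, 0, 0, 0, 4.5],
    [-1, -4, 0, 0, 0, 0, 4.5],
    [-1, -4, 0, 0, 0, 0, 4.5],
    [-1, -4, 0, 0, 0, 0, 4.5],
    [0, 0, 0, 0, 0, 0, 4.5],
    [0, 0, 0, 0, 0, 0, 4.5],
  ],
)

```text
time: 23.6
ee_pos: [0.481, -0.3088, 0.1832]
eef_rot: [0.809, -0.587, 0.0, -0.0]
ft_force: [0.6, 1.0, 0.3]
width: 0.0452
```

```bash
python3 - <<'E'
from h import *
c=snap('scene','sc10.png');t=snap('top','top10.png')
s=r.read_state();print(s['time'],s['ee_pos'],s['ft_force'])
d=np.abs(c['img'].astype(int)-load('sc0.png')['img'].astype(int)).max(2)
for n,(u,v) in dict(vial=(373,220),bottle=(207,238),cap=(228,280),cup=(450,209),pen=(292,274),box=(392,182)).items():print(n,(d[v-18:v+18,u-18:u+18]>60).sum())
a,b=[cv2.resize(load(f)['img'][140:250,235:440],None,fx=2.8,fy=2.8,interpolation=cv2.INTER_CUBIC) for f in('sc9.png','sc10.png')]
cv2.imwrite('pics/v10.png',np.vstack([a,b])[:600,:,::-1])
E
```

```text
23.7 [ 0.48130669 -0.30826918  0.18300949] [-0.78447789 -0.61633848 -0.84601293]
vial 0
bottle 0
cap 0
cup 84
pen 0
box 0
```

View pics/v10.png

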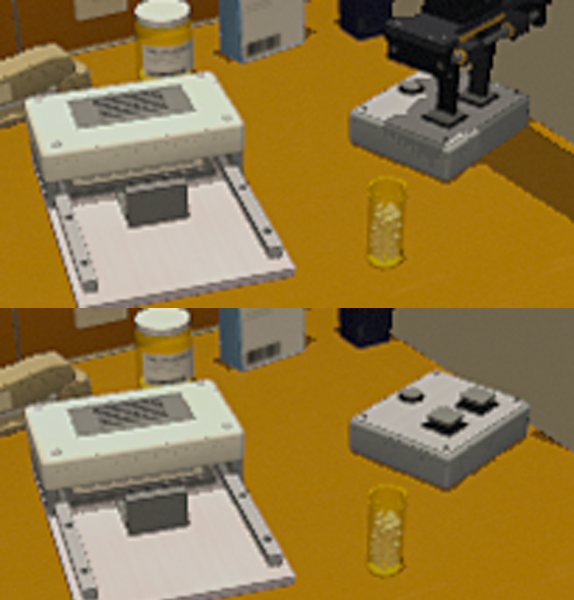

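The top panel shows both keys fully down; the bottom one shows all keys up and the shuttle home. Before handing in, I'll do one numeric check of the cup, since its pixel difference may only be the arm or its shadow, and of the shuttle travel.

```bash
python3 - <<'E'
from h import *
for f in('sc0.png','sc10.png'):
    g=load(f)['img'][195:225,435:465].astype(int); m=((g.max(2)-g.min(2)<40)&(g.mean(2)>90)); ys,xs=np.nonzero(m); print(f,m.sum(),xs.mean()+435,ys.mean()+195)
for f in('top0.png','top10.png'):
    c=load(f);g=c['img'][180:218,288:292].mean((1,2)); print(f,g.round().astype(int))
    q=c['img'][217:236,419:438].astype(int);m=(q.max(2)-q.min(2)<60)&(q.mean(2)>120);ys,xs=np.nonzero(m);print('cup',m.sum(),xs.mean()+419 if m.any() else 0,ys.mean()+217 if m.any() else 0)
E
```

```text
sc0.png 238 453.92857142857144 204.3361344537815
sc10.png 232 453.8060344827586 203.97413793103448
top0.png [171 177 171 152 138 131 133 138 141 140 141 141 141 141 141 141 142 142
 142 142 142 142 142 142 142 139 125 104 120 160 187 196 197 197 197 197
 197 197]
cup 96 427.8854166666667 225.76041666666666
top10.png [143 143 142 139 138 141 136 120 100 115 158 187 197 199 199 198 199 199
 199 199 199 199 199 200 200 200 199 199 199 200 199 200 199 200 200 200
 199 200]
cup 100 428.06 225.78
```

```bash
python3 - <<'E'
from h import *
T=load('w2.png')['camera_from_world'];print('wrist cam - TCP',(-T[:3,:3].T@T[:3,3])-np.array([.5014,.2064,.0354]))
# travel from sub-pixel lip line, both views of top
ux=np.array([.982,-.19,0])
for z in(.055,):
    print('travel',(ray(load('top10.png'),(289.5,188),z)-ray(load('top0.png'),(289.5,207),z))@ux)
c=load('top0.png');g=c['img'][170:215].astype(int).mean(2)
for cs in((270,280),(302,312),(286,294)):print(cs,g[:,cs[0]:cs[1]].mean(1).round().astype(int)[8:28])
E
```

```text
wrist cam - TCP [ 0.06411783 -0.01254899  0.20187726]
travel 0.05735135710769498
(270, 280) [171 172 175 169 151 138 137 147 169 188 195 196 196 195 195 195 195 195
 195 195]
(302, 312) [172 170 168 171 175 168 151 138 136 151 174 190 195 196 196 196 196 196
 196 196]
(286, 294) [167 165 169 175 170 152 138 132 134 139 141 141 141 141 141 141 141 142
 141 142]
```

The lip travel is 55–57 mm. The corrected plate-edge reading needs about 55 mm to reach home, so they agree, and nothing else could have been the rigid stop. Handing in.

```bash
python3 -c "
from bench import r
print(r.close_job())"
```

```text
the job is handed in; nothing more can be done
None
```

The shuttle is pushed home, both start keys were held down together for about 2.8 s and released, and the job is handed in (about 24 s on the robot's clock).

- **First push missed:** the real fingertips sit about 29–39 mm higher than the reported TCP (the offset was larger at the wider key-pressing opening). My first pass went over the lip without touching it. I backed off, went lower and pushed again.
- **Shuttle:** it stopped rigidly (46 N) after about 56 mm. Top images give 55–57 mm of lip travel. My first plate-edge estimate called for about 60 mm; corrected, it needs about 55 mm, which agrees. I inferred "home" from the rigid stop and these measurements, not from a direct reading.
- **Keys:** contact started at about 3 N and they bottomed out after about 8 mm at about 36 N. Pictures show both keys down during the hold and all three keys up afterwards.
- **Bystanders:** before/after images show no change at the vial, bottle, cap and pen. The cup's patch did differ, but its measured position moved less than half a pixel.
- **Arm:** it ended clear of everything, with force readings within noise.

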